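# Wind the warming plate's bell timer to its stop and set 25 minutes

### The arm

A 6-joint arm with a two-finger parallel gripper is mounted at the origin on the work surface. World frame = base frame: x ahead of the robot, y to its left, z up, the work surface at z = 0. Lengths are in m, angles in rad, forces in N, time in s.
With the tool pointing down it reaches from about 0.25 to 0.775 m from the base axis. Payload 4 kg.
Tool frame: the origin (TCP) lies at the very end of the fingers, on their centre line; the grasp point (between the pads) lies 19 mm behind it; z points along the fingers, y is the line along which they close (so a half turn about z gives the same grasp; the last joint's range is limited). The gripper opens to 94 mm and grips with 3 to 60 N. Pads are 16 mm wide; open, the fingers measure 119 mm over their backs; the gripper's body (75 mm by 177 mm) begins 78 mm behind the grasp point.
Start: joints at [1.226, 0.087, 1.371, -0, 1.684, -0.103], TCP at [0.132, 0.534, 0.206] pointing down, gripper open.
Joint ranges: [-3.1, 3.1], [-0.76, 2.03], [0.27, 2.55], [-1.08, 4.22], [0.17, 2.65], [-2.57, 2.57]. Speed limits (rad/s): [2.79, 2.79, 3.14, 3.14, 3.14, 3.14].

### API

Orientations are given as [roll, pitch, yaw] about the fixed x, y, z axes, in that order (R = Rz(yaw) Ry(pitch) Rx(roll)).
In Python, from bench import robot gives the robot as it stands. The module is installed in compiled form; this text tells all that it offers.
- The arm moves only by the tool move_arm, never from a script. Its argument "deltas" is one flat list of numbers, 7 for each row, row after row: the turn, a rotation vector about the tool's x, y, z in rad, then the shift along the tool's x, y, z in cm, then the closure, from -1 (fully open) to 1 (shut). A call has 1 to 8 rows; each row is the pose to reach, as a shift and turn from the pose commanded when the call began, along the tool's axes at that moment; what a row does not reach only later rows make up. A row lasts 1/10 s, in which the tool goes at most 50 mm and 8.59 degrees, less where a joint would pass 70% of its speed; a pose out of reach is approached as far as the arm can. A call with a gripper value outside its range is refused whole. The fingers move at their own pace and stop on an object; the grip force is fixed at half the most. Time passes only in rows, so rows that repeat a pose let the fingers close. It gives the time, the measured TCP pose, the force, the opening and the grip force at its end, in the units of the state.
- robot.get_obs(): the state, without advancing time (a new reading comes with each control period).
- robot.snapshot(name): name is "scene" or "top" or "wrist"; returns a dict with "image" (384x512x3 uint8, red, green, blue), "depth" (384x512 float32, m along the optical axis (not along the pixel's ray), 0 where there is no reading), "fov_y" (degrees; the focal length in pixels is half the picture's height over the tangent of half this angle, whatever the lens; pixels are square), "cx", "cy" (the principal point, pixels), "D" ([k1, k2, p1, p2, k3] as OpenCV has them; the pictures are not rectified), "origin" and "orientation" of the camera in the world; the wrist camera has in their place "T_tool_cam" (4x4, takes a point from camera to tool coordinates, whose origin is the TCP and whose axes are the flange's). Camera axes: x right, y up, looking along -z (the intrinsics and any distortion apply to the point x, -y, -z); pixel columns grow to the right and rows downward; lengths in m; the calibration is good to about 2 mm. A picture is of the moment at which its call begins: read the wrist's pose just before it.
- robot.close_job(): hands the job in; it is judged then, once.
The state is a dict: "time": time; "joint_positions": joint angles; "qvel": joint speeds; "joint_torque": joint torques, N m; "tool_pos": TCP position; "ee_rot": TCP orientation; "wrist_force": force on the tool from outside, world axes, zero at the start; "wrist_torque": the same for the moment, N m; "width": finger opening in m; "finger_force": force on a finger pad.
Only numpy, scipy, OpenCV 4.12 (cv2) and the standard library are available. Lean on these libraries where they do the work, as an engineer would, in place of code of your own. Each camera call takes 0.05 s, during which the arm holds its last target. There are 200 camera calls.

### The job

Whatever the warming plate's timer shows now, wind its knob clockwise past the top (30 minute) mark until you feel it come up firmly against its stop, without forcing it any further, then turn it back to 25 minutes and let go. The stop lies at an unknown distance past the top mark, and the springy stem breaks if the knob is twisted hard against it. Leave the dish, jars and spoon where they are.

Things in the scene. Friction and masses are not known exactly. Their poses are not given: they have to be found in the camera images.
- warmer: White warming plate, 300 (x) x 240 (y) x 55 mm high, fixed to the bench; origin under its centre. Timer axis upright at x = -95, y = 0 mm (robot side); black hob behind. Round the dial a silvery plate (radius 52 mm) has minute marks 6 degrees apart, clockwise from 0 (+y side) by 15 (+x) to 30, the top mark (-y); every fifth is long and thick, 30 is a double bar, nothing is printed beyond.
- dial: Round black dial with a white pointer, radius 30 mm, 9 mm thick, top 65.5 mm above the bench; origin on the axis at its underside, z up, x along the pointer. Turns clockwise from above for more minutes and stays where left (drag about 0.09 N m). Its hard stop lies 8 to 57 degrees past the 30 mark, different each time and not visible.
- knob: Black bar on the dial to pinch across its 14 mm width (its y); 46 mm long (its x, along the pointer when let go), top 37 mm above the dial. Drives the dial by a springy stem, 0.6 N m/rad: leads it by about 0.15 rad while turned, springs back in line when let go. Against the stop torque rises: 0.16 N m (0.26 rad lead) is firm, about 0.2 is right, over 0.275 N m (0.46 rad) breaks the stem.
- knob_grip (a point): Point on the timer's axis at the height to pinch the bar, 24 mm above the dial's top (89.5 mm above the bench) and 13 mm below the bar's top; axes as the knob's.
- pointer_tip (a point): Outer tip of the dial's pointer, 36 mm from the axis, 64.5 to 66 mm above the bench; it shows the set minutes and moves with the dial, not with the knob.
- mark_30 (a point): Where the pointer tip stands when the dial shows 30, the top mark (36 mm from the axis, at the inner end of the double bar).
- mark_25 (a point): Where the pointer tip stands when the dial shows 25 minutes (36 mm from the axis, inner end of the long mark next before the double bar).
- dish: Shallow round glass dish, 100 mm wide, 20 mm high, loose on the hob; origin under its centre. Leave alone.
- jar: Small amber jar with steel cap, 44 mm wide, 62 mm high, on the bench to the +y side of the warming plate; origin under its centre. Leave alone.
- jar2: A second such jar behind the first. Leave alone.
- spoon: Spoon lying on the bench to the -y side of the warming plate. Leave alone.

How it is judged:
On the way:
1. the pointer is past the top mark and the knob is held firmly against the stop (it leads the dial by more than 0.26 rad, 0.16 N m) for 0.2 s (x of pointer_tip in the frame of warmer below -0.098 m and y of pointer_tip in the frame of warmer below 0 m and angle between the x axis of knob and the x axis of dial, either way round above 0.26 rad), for 0.2 s.
At the end, for the whole second after the job is handed in: The dial's pointer tip stands within 3.8 mm (one minute) of the 25 minute mark, at rest, and the knob is let go, back in line with the dial (within 0.08 rad) (horizontal distance between pointer_tip and mark_25 below 0.0038 m and angle between the x axis of knob and the x axis of dial, either way round below 0.08 rad and angular speed of dial below 0.05 rad/s); the robot touches nothing.
It fails at once if the stem is broken: the knob leads or trails the dial by more than 0.46 rad (0.275 N m) (angle between the x axis of knob and the x axis of dial, either way round above 0.46 rad).
It fails at once if the glass dish is moved more than 20 mm (distance of dish from where it was at the start of the episode above 0.02 m).
It fails at once if the nearer small jar is moved more than 20 mm (distance of jar from where it was at the start of the episode above 0.02 m).
It fails at once if the further small jar is moved more than 20 mm (distance of jar2 from where it was at the start of the episode above 0.02 m).
It fails at once if the spoon is moved more than 20 mm (distance of spoon from where it was at the start of the episode above 0.02 m).
It also fails if it takes over 72 s, if anything falls off the work surface, if the arm or the gripper's body presses on something with over 40 N, if the wrist force passes 120 N, or if a joint passes its speed limit or range.

## Working session

There is one attempt and no reset: what is moved stays moved. The work goes in short steps, Python scripts to look and compute and a tool call to move; the robot and the scene stay as the last step left them, time stands still between calls to the robot, and variables do not carry over. Pictures are saved under pics/ and viewed, at most 10 in all, crops included, and the job is handed in when it is done.

Besides the shell and the picture viewer there is one more tool, called after "Call:" as name(argument=value, ...) on one line, values as JSON. move_arm: Moves the arm, as the interface text tells. Its arguments: {"type":"object","properties":{"deltas":{"type":"array","items":{"type":"number"}}},"required":["deltas"]}

```bash
mkdir -p pics
cat > h.py <<'E'
import numpy as np, cv2
from scipy.spatial.transform import Rotation as Ro
from bench import robot
def cam(n):
    o=robot.get_obs(); s=robot.snapshot(n)
    f=192/np.tan(np.radians(s["fov_y"])/2)
    s["K"]=np.array([[f,0,s["cx"]],[0,f,s["cy"]],[0,0,1.]])
    if "T_tool_cam" in s:
        T=np.eye(4);T[:3,:3]=rot(o["ee_rot"]);T[:3,3]=o["tool_pos"];T=T@s["T_tool_cam"];s["T"]=T
    else:
        T=np.eye(4);T[:3,:3]=rot(s["orientation"]);T[:3,3]=s["origin"];s["T"]=T
    return s
def rot(r):
    r=np.array(r,float)
    return r if r.shape==(3,3) else (Ro.from_euler('xyz',r) if r.size==3 else Ro.from_quat(r)).as_matrix()
def rays(s,uv):
    p=cv2.undistortPoints(np.array(uv,float).reshape(-1,1,2),s["K"],np.array(s["D"],float)).reshape(-1,2)
    return np.c_[p[:,0],-p[:,1],-np.ones(len(p))]@s["T"][:3,:3].T
def onplane(s,uv,z):
    d=rays(s,uv);o=s["T"][:3,3];return o+d*((z-o[2])/d[:,2])[:,None]
def proj(s,P):
    q=(np.array(P,float).reshape(-1,3)-s["T"][:3,3])@s["T"][:3,:3]
    q=q*[1,-1,-1]
    return cv2.projectPoints(q.reshape(-1,1,3),np.zeros(3),np.zeros(3),s["K"],np.array(s["D"],float))[0].reshape(-1,2)
E
python3 - <<'E'
from h import *
o=robot.get_obs();print(o)
for n in("top","scene"):
    s=cam(n);print(n,s["origin"],s["orientation"],s["fov_y"],s["D"])
    cv2.imwrite(f"pics/{n}0.png",cv2.resize(s["image"][:,:,::-1],(800,600)))
E
```

```text
{'time': 0.0, 'joint_positions': array([ 1.22590102e+00,  8.79509857e-02,  1.37223773e+00,  8.61213902e-06,
        1.68361602e+00, -1.03105310e-01]), 'qvel': array([ 1.99832373e-03,  1.44349642e-03,  4.66189181e-05, -3.25664498e-04,
        8.05593594e-04,  2.08730508e-03]), 'joint_torque': array([-9.57486409e-04, -3.40181100e+01, -3.02425754e+01,  7.15549034e-02,
        3.29482695e-02, -1.50659866e-04]), 'tool_pos': array([0.13150932, 0.53347778, 0.20431478]), 'ee_rot': array([-3.13939321e+00, -2.36186691e-04,  2.89980336e+00]), 'wrist_force': array([-0.74225831,  0.3197744 ,  0.89857804]), 'wrist_torque': array([-0.0018857 ,  0.03981886,  0.00098028]), 'finger_force': 0.0, 'width': 0.09392771947547456}
top [0.46878497 0.05199905 0.80294414] [ 0.12870412 -0.0318088  -1.58865512] 51.73455581143981 [0.03964332 0.         0.         0.         0.        ]
scene [ 0.90385147 -0.45729309  0.71650085] [0.74754201 0.01005873 0.53626939] 49.76230686413452 [-0.14170607  0.          0.          0.          0.        ]
```

View pics/top0.png

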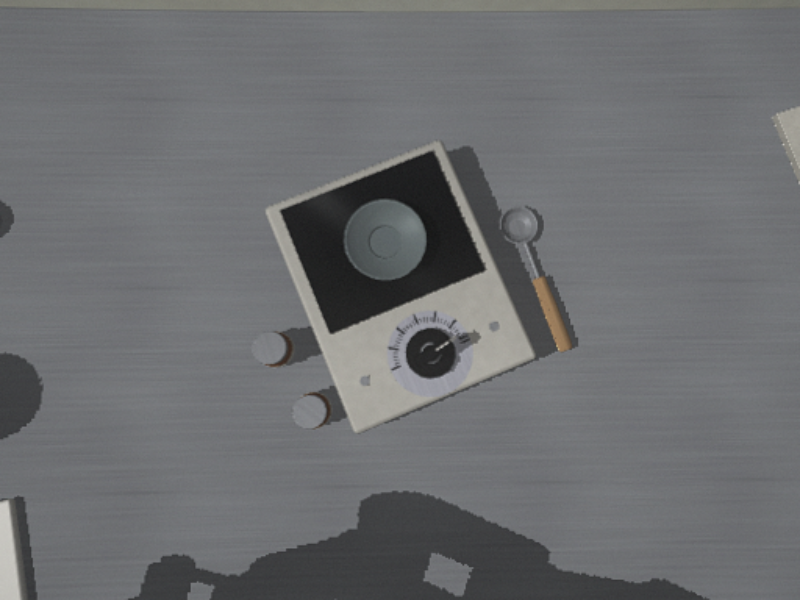

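The top view shows the plate yawed, with its corners at about (267,209), (437,142), (535,357) and (356,432). The dial is at (432,352), its pointer runs up and right to about (452,342), the jars are on the left and the spoon on the right. Next I fit the pose.

Run:
```python
from h import *
s=cam("top")
k=512/800
uv=np.array([(267,209),(437,142),(535,357),(356,432)])*k-0.18
P=onplane(s,uv,.055)[:,:2]
L=np.array([(.15,.12),(.15,-.12),(-.15,-.12),(-.15,.12)])
print(P,np.linalg.norm(P-np.roll(P,-1,0),axis=1))
c=P.mean(0);q=P-c
a=np.arctan2((L[:,0]*q[:,1]-L[:,1]*q[:,0]).sum(),(L*q).sum())
R=Ro.from_euler('z',a).as_matrix()[:2,:2]
print("c",c,"yaw",a,"axis",c+R@[-.095,0], 'res mm',(P-c-L@R.T)*1e3)
ax=onplane(s,[np.array((432,352))*k],.065);print("dial seen",ax)
tip=onplane(s,[np.array((452,342))*k],.065);v=R.T@(tip-ax)[0,:2];print("tip",v,"minutes",np.degrees(np.arctan2(-(v[1]),v[0]))/6+15)
i=s["image"][190:260,235:325,::-1];cv2.imwrite("pics/t1.png",cv2.resize(i,None,fx=8,fy=8,interpolation=2))
dep=s["depth"];print(dep[224:228,275:280])
```

```text
[[ 0.67924647  0.18707878]
 [ 0.76409799 -0.02495997]
 [ 0.49224851 -0.13695618]
 [ 0.40755384  0.08016575]] [0.2283861  0.29401581 0.23305605 0.29197137]
c [0.5857867 0.0263321] yaw 0.3803099433650001 axis [ 0.49757449 -0.00893269] res mm [[-1.2776829  -6.36051392]
 [-5.51614571  4.45264798]
 [ 1.19925534  3.81892214]
 [ 5.59457327 -1.91105621]]
dial seen [[ 0.49946412 -0.01168626  0.065     ]]
tip [ 0.00170203 -0.02679121] minutes 29.394151693461836
[[0.70020115 0.70169705 0.701562   0.70072985 0.6995882 ]
 [0.7011325  0.7007764  0.6997267  0.69970506 0.6983667 ]
 [0.70136076 0.6969081  0.7021438  0.6989872  0.69910175]
 [0.6971071  0.698331   0.69864315 0.70000637 0.70287126]]
```

View pics/t1.png

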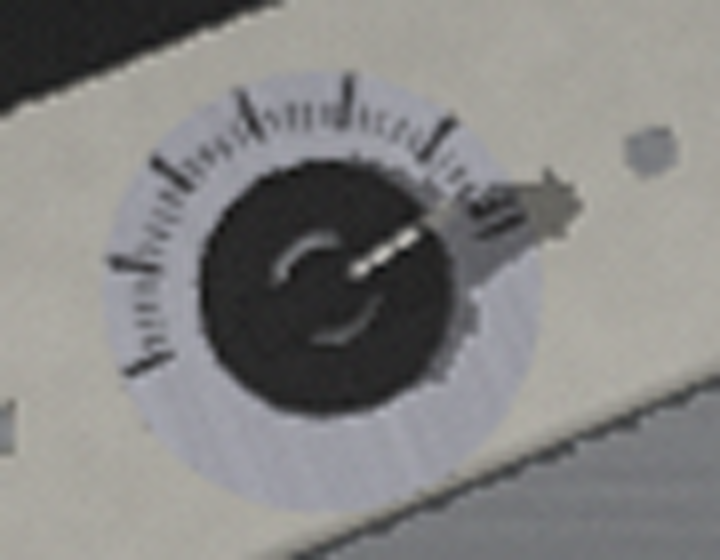

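The pointer stands near 28.5 min. The 30 mark is at crop pixel (497,215) and 25 at (437,138), with the silver disc centred at (324,291). I'll move above the dial, aligned with the bar.

Call:
move_arm(deltas=[0,0,0.38,-24.4,-22,0,-1,0,0,0.38,-24.4,-22,0,-1,0,0,0.38,-24.4,-22,0,-1,0,0,0.38,-24.4,-22,0,-1,0,0,0.38,-24.4,-22,0,-1,0,0,0.38,-24.4,-22,0,-1,0,0,0.38,-24.4,-22,0,-1,0,0,0.38,-24.4,-22,0,-1])

```text
time: 0.95
tool_pos: [0.3173, 0.2594, 0.2053]
ee_rot: [-3.141, 0.001, 2.514]
wrist_force: [-0.5, 1.0, -0.6]
width: 0.0941
finger_force: 0.0
```

```bash
cat >> h.py <<'E'
def goal(xy,z,yaw):
    o=robot.get_obs();R=rot(o["ee_rot"]);d=np.r_[xy,z]-o["tool_pos"]
    rv=Ro.from_matrix(R.T@rot([np.pi,0,yaw])).as_rotvec()
    print("pose",np.round(o["tool_pos"],4),np.round(o["ee_rot"],3),"t",o["time"],"turn",rv.round(3),"shift cm",(R.T@d*100).round(2))
E
python3 - <<'E'
from h import *
s=cam("top")
print(onplane(s,[(235+324/8-.5,190+291/8-.5)],.0555))
goal([.4985,-.011],.2,2.13)
E
```

```text
[[ 0.49878656 -0.00968272  0.0555    ]]
pose [0.3164 0.261  0.2053] [ 3.142e+00 -1.000e-03  2.516e+00] t 1.0 turn [-0.    -0.001  0.386] shift cm [-30.69 -11.38   0.51]
```

Call:
move_arm(deltas=[0,0,0.385,-30.7,-11.4,0.5,-1,0,0,0.385,-30.7,-11.4,0.5,-1,0,0,0.385,-30.7,-11.4,0.5,-1,0,0,0.385,-30.7,-11.4,0.5,-1,0,0,0.385,-30.7,-11.4,0.5,-1,0,0,0.385,-30.7,-11.4,0.5,-1,0,0,0.385,-30.7,-11.4,0.5,-1,0,0,0.385,-30.7,-11.4,0.5,-1])

```text
time: 1.8
tool_pos: [0.5003, -0.0106, 0.1992]
ee_rot: [-3.14, -0.001, 2.132]
wrist_force: [0.1, 0.0, -0.7]
width: 0.0943
finger_force: 0.0
```

Run:
```python
from h import *
s=cam("wrist");print(s["T"],s["D"])
goal([.4985,-.010],.2,2.13)
np.save("w.npy",s,allow_pickle=True)
cv2.imwrite("pics/w1.png",cv2.resize(s["image"][:,:,::-1],(768,576)))
```

```text
[[ 0.84676424 -0.51830048 -0.11981206  0.46419164]
 [ 0.53196529  0.82424037  0.19401221  0.04601748]
 [-0.00180268 -0.22801846  0.97365514  0.37885231]
 [ 0.          0.          0.          1.        ]] [-0.01514554  0.          0.          0.          0.        ]
pose [ 0.4994 -0.0089  0.1995] [-3.141e+00 -2.000e-03  2.134e+00] t 1.85 turn [-0.001 -0.002  0.004] shift cm [-0.04 -0.13 -0.05]
```

View pics/w1.png

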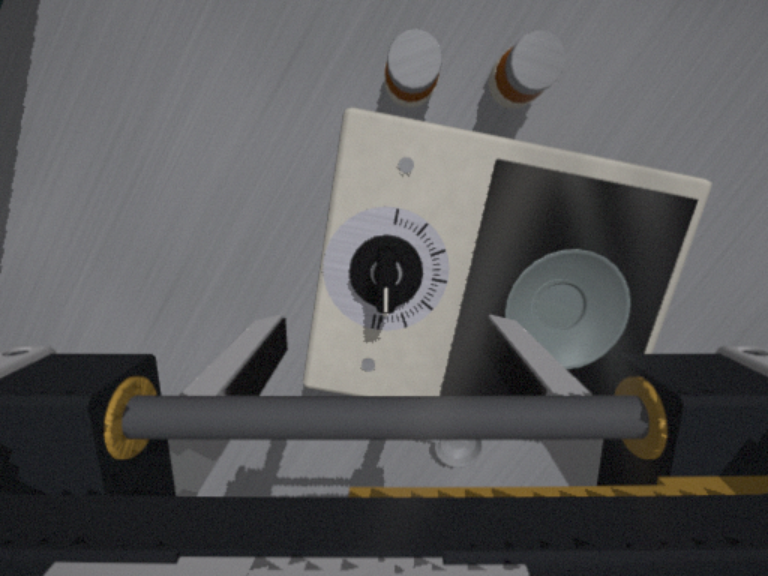

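The wrist view shows the dial at (386,272) with its pointer running to (386,310), almost parallel to the tool's x axis. Mark 0 is at (397,216) and the double bar at (377,322). I'll crop in for accuracy.

Run:
```python
from h import *
s=np.load("w.npy",allow_pickle=True).item()
i=s["image"][130:228,205:310,::-1];cv2.imwrite("pics/w2.png",cv2.resize(i,None,fx=6,fy=6,interpolation=2))
```

```text
(no output)
```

View pics/w2.png

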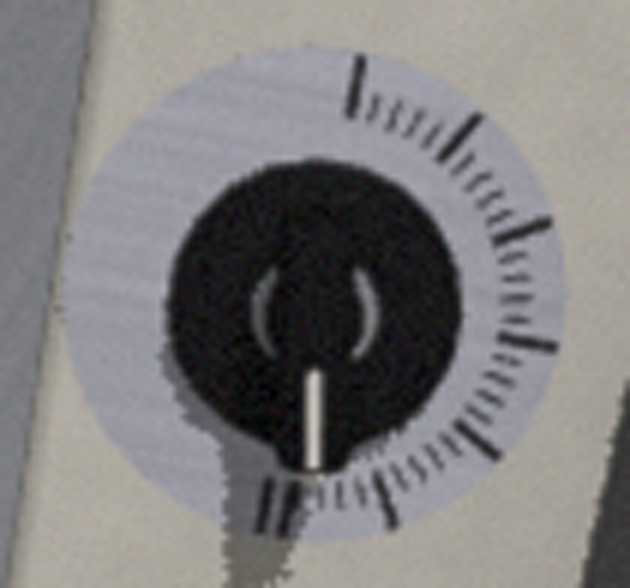

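Crop: 0 mark (350,115)-(360,57), 15 mark (500,337)-(556,347), 25 mark (380,478)-(393,527), 30 bars centred (278,480)-(272,533), pointer (313,370)-(313,468).

```bash
cat > m.py <<'E'
from h import *
from scipy.optimize import least_squares
def fit(s,x0,y0,f,marks,ptr):
    px=lambda p:np.array([(x0+a/f-.5+.5/f,y0+b/f-.5+.5/f) for a,b in p])
    m=[(t,p) for t,ps in marks.items() for p in ps]
    P=onplane(s,px([p for _,p in m]),.0555)[:,:2];T=np.array([t for t,_ in m])
    # mark direction in world = yaw + pi/2 - 6deg*t ; radii free, each mark inner/outer common
    def res(v):
        a=v[2]+np.pi/2-np.radians(6*T);r=np.tile([v[3],v[4]],len(m)//2)
        return (P-v[:2]-np.c_[np.cos(a),np.sin(a)]*r[:,None]).ravel()
    q=least_squares(res,[.4985,-.01,.4,.037,.05]);v=q.x
    Q=onplane(s,px(ptr),.0655)[:,:2];d=Q[1]-Q[0];a=np.arctan2(*d[::-1]);e=Q[1]-v[:2];b=np.arctan2(*e[::-1])
    M=lambda a:np.degrees(v[2]+np.pi/2-a)%360/6
    print("axis",v[:2],"yaw",v[2],"r",v[3:],"rms mm",1e3*np.sqrt(np.mean(q.fun**2)),"\nptr yaw line",a,"tip",b,"min line",M(a),"min tip",M(b),"tip r",np.linalg.norm(e))
    return v
E
python3 - <<'E'
from m import *
s=np.load("w.npy",allow_pickle=True).item()
fit(s,205,130,6,{0:[(350,115),(360,57)],5:[(440,157),(478,117)],10:[(500,238),(550,219)],15:[(500,337),(556,347)],20:[(462,428),(495,458)],25:[(380,478),(393,527)],30:[(278,480),(272,533)]},[(313,370),(313,468)])
E
```

```text
axis [ 0.49803554 -0.00812447] yaw 0.37897027727860005 r [0.03971071 0.05086877] rms mm 0.44694140616941846 
ptr yaw line -1.0097559731660364 tip -1.0176303535019247 min line 28.26135884158424 min tip 28.336553634838776 tip r 0.03229440539794966
```

Call:
move_arm(deltas=[0,0,0,0.1,-0.1,4,-1,0,0,0,0.1,-0.1,8,-1,0,0,0,0.1,-0.1,11,-1,0,0,0,0.1,-0.1,12.5,-1,0,0,0,0.1,-0.1,12.9,-1,0,0,0,0.1,-0.1,12.9,-1])

```text
time: 2.45
tool_pos: [0.4971, -0.0073, 0.0714]
ee_rot: [-3.141, -0.001, 2.137]
wrist_force: [-0.8, -0.5, -0.9]
width: 0.0947
finger_force: 0.0
```

Call:
move_arm(deltas=[0,0,0,0,0,0,0.3,0,0,0,0,0,0,0.3,0,0,0,0,0,0,0.3,0,0,0,0,0,0,0.3,0,0,0,0,0,0,0.3,0,0,0,0,0,0,0.3])

```text
time: 3.05
tool_pos: [0.4978, -0.0093, 0.0716]
ee_rot: [3.141, 0.0, 2.134]
wrist_force: [-0.3, -0.3, 0.4]
width: 0.0493
finger_force: 0.0
```

Run:
```python
from h import *
goal([.4983,-.0087],.0705,2.13);o=robot.get_obs();print(o["width"],o["wrist_force"],o["wrist_torque"])
s=cam("wrist")
cv2.imwrite("pics/w3.png",cv2.resize(s["image"][:,:,::-1],(768,576)))
```

```text
pose [ 0.4978 -0.0093  0.0716] [3.141 0.    2.134] t 3.05 turn [0.    0.    0.004] shift cm [0.02 0.08 0.11]
0.049337736359104274 [-0.31528847 -0.2546307   0.4077419 ] [-0.04674682  0.00444251  0.01279293]
```

View pics/w3.png

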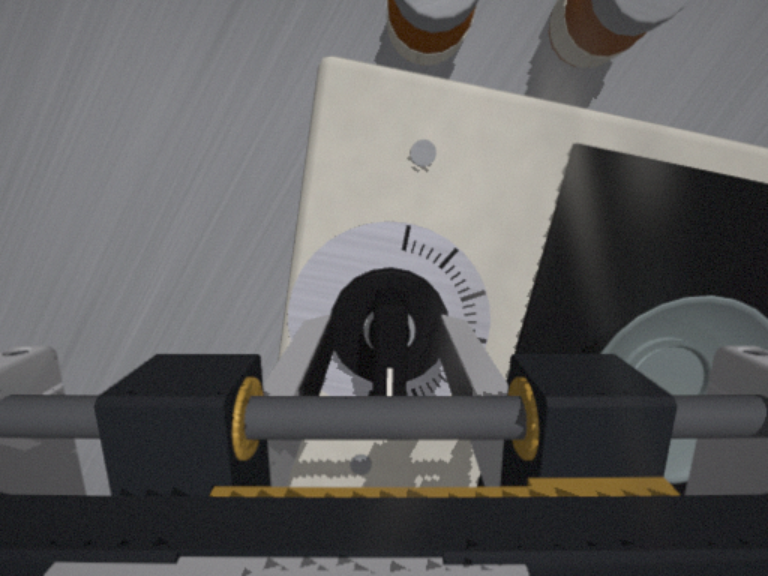

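The fingers are symmetric about the bar (column ~390), so I close on it.

Call:
move_arm(deltas=[0,0,0,0,0,0.1,0.6,0,0,0,0,0,0.1,0.65,0,0,0,0,0,0.1,0.7,0,0,0,0,0,0.1,0.75,0,0,0,0,0,0.1,1,0,0,0,0,0,0.1,1,0,0,0,0,0,0.1,1,0,0,0,0,0,0.1,1])

```text
time: 3.9
tool_pos: [0.4989, -0.0084, 0.0705]
ee_rot: [3.138, 0.0, 2.135]
wrist_force: [4.3, 2.9, -3.2]
width: 0.0176
finger_force: 30.0
```

```bash
cat >> h.py <<'E'
def st():
    # median of a few readings costs time only through camera calls
    o=robot.get_obs();print("t",round(o["time"],2),o["tool_pos"].round(4),"yaw",o["ee_rot"][2].round(3),"q6",o["joint_positions"][5].round(4),"F",o["wrist_force"].round(1),"M",o["wrist_torque"].round(3),"w",round(o["width"],4),round(o["finger_force"],1),"jt6",o["joint_torque"][5].round(3))
E
python3 -c "
from h import *
st()"
```

```text
t 3.9 [ 0.4989 -0.0084  0.0705] yaw 2.135 q6 -0.6965 F [ 4.3  2.9 -3.2] M [ 0.445 -0.844  0.027] w 0.0176 30.0 jt6 0.003
```

Call:
move_arm(deltas=[0,0,0,0,0.1,0,1,0,0,0,0,0.1,0,1])

```text
time: 4.1
tool_pos: [0.499, -0.0083, 0.0705]
ee_rot: [3.141, -0.0, 2.135]
wrist_force: [4.3, 2.2, -2.5]
width: 0.0171
finger_force: 30.0
```

Run:
```python
from h import *
st()
s=cam("wrist");i=s["image"][140:280,190:330,::-1];cv2.imwrite("pics/w4.png",cv2.resize(i,None,fx=4,fy=4,interpolation=2))
```

```text
t 4.1 [ 0.499  -0.0083  0.0705] yaw 2.135 q6 -0.6951 F [ 4.3  2.2 -2.5] M [ 0.322 -0.641  0.024] w 0.0171 30.0 jt6 0.008
```

View pics/w4.png

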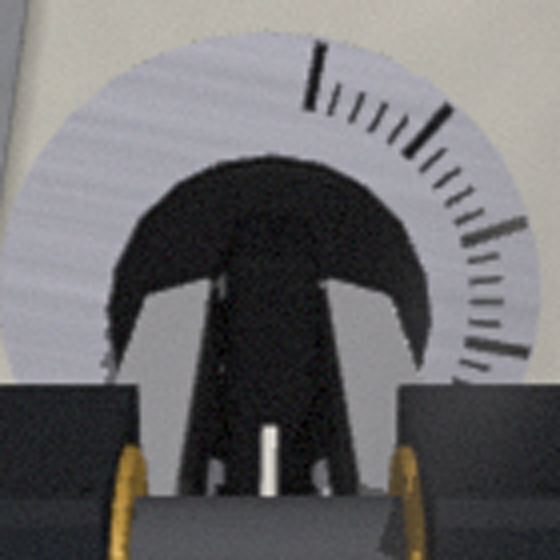

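Gripped symmetrically, with the bar along the tool's x axis. I start winding clockwise. The stop cannot come before 0.47 rad of knob turn, so I begin with 0.3.

Call:
move_arm(deltas=[0,0,0.05,0,0,0,1,0,0,0.1,0,0,0,1,0,0,0.15,0,0,0,1,0,0,0.2,0,0,0,1,0,0,0.25,0,0,0,1,0,0,0.3,0,0,0,1,0,0,0.3,0,0,0,1])

```text
time: 4.85
tool_pos: [0.499, -0.0083, 0.0705]
ee_rot: [3.14, -0.0, 1.835]
wrist_force: [5.0, 2.4, -2.6]
width: 0.0172
finger_force: 30.0
```

Run:
```python
from h import *
st();cam("wrist");st();cam("wrist");st()
```

```text
t 4.85 [ 0.499  -0.0083  0.0705] yaw 1.835 q6 -0.3955 F [ 5.   2.4 -2.6] M [ 0.435 -0.834  0.111] w 0.0172 30.0 jt6 0.317
t 4.9 [ 0.499  -0.0083  0.0705] yaw 1.836 q6 -0.3963 F [ 4.3  2.7 -2.5] M [ 0.512 -0.804  0.094] w 0.0176 30.0 jt6 0.144
t 4.95 [ 0.499  -0.0083  0.0705] yaw 1.836 q6 -0.3965 F [ 5.2  2.4 -3.1] M [ 0.442 -0.785  0.081] w 0.0174 30.0 jt6 0.099
```

Call:
move_arm(deltas=[0,0,0.05,0,0,0,1,0,0,0.1,0,0,0,1,0,0,0.15,0,0,0,1,0,0,0.2,0,0,0,1,0,0,0.2,0,0,0,1,0,0,0.2,0,0,0,1])

```text
time: 5.55
tool_pos: [0.4991, -0.0083, 0.0705]
ee_rot: [3.14, -0.001, 1.636]
wrist_force: [4.8, 3.1, -3.0]
width: 0.0174
finger_force: 30.0
```

```bash
cat > s.py <<'E'
from h import *
m=[]
for _ in range(4): m.append(robot.get_obs()["wrist_torque"][2]); cam("wrist")
st();print("Mz",np.round(m,3),np.mean(m).round(3))
E
python3 s.py
```

```text
t 5.75 [ 0.4991 -0.0083  0.0705] yaw 1.636 q6 -0.1965 F [ 3.9  3.2 -2.4] M [ 0.449 -0.81   0.131] w 0.0172 30.0 jt6 0.09
Mz [0.14  0.037 0.119 0.097] 0.098
```

Call:
move_arm(deltas=[0,0,0.04,0,0,0,1,0,0,0.08,0,0,0,1,0,0,0.12,0,0,0,1,0,0,0.12,0,0,0,1,0,0,0.12,0,0,0,1])

```text
time: 6.25
tool_pos: [0.4991, -0.0083, 0.0705]
ee_rot: [3.14, -0.001, 1.516]
wrist_force: [4.4, 2.5, -3.2]
width: 0.017
finger_force: 30.0
```

```bash
python3 s.py
```

```text
t 6.45 [ 0.4991 -0.0083  0.0705] yaw 1.516 q6 -0.0765 F [ 4.5  3.  -3.1] M [ 0.427 -0.796  0.014] w 0.0172 30.0 jt6 0.09
Mz [0.079 0.105 0.107 0.038] 0.082
```

Joint 6 torque settles at 0.090 N m, exactly the drag, so it is a clean signal to watch.

Call:
move_arm(deltas=[0,0,0.04,0,0,0,1,0,0,0.08,0,0,0,1,0,0,0.12,0,0,0,1,0,0,0.12,0,0,0,1,0,0,0.12,0,0,0,1])

```text
time: 6.95
tool_pos: [0.4992, -0.0083, 0.0705]
ee_rot: [3.14, -0.001, 1.396]
wrist_force: [5.4, 2.7, -3.4]
width: 0.0171
finger_force: 30.0
```

```bash
python3 s.py
```

```text
t 7.15 [ 0.4992 -0.0083  0.0705] yaw 1.396 q6 0.0435 F [ 4.8  2.2 -1.8] M [ 0.467 -0.823  0.088] w 0.0169 30.0 jt6 0.09
Mz [0.068 0.12  0.086 0.133] 0.102
```

Call:
move_arm(deltas=[0,0,0.04,0,0,0,1,0,0,0.08,0,0,0,1,0,0,0.12,0,0,0,1,0,0,0.12,0,0,0,1,0,0,0.12,0,0,0,1])

```text
time: 7.65
tool_pos: [0.4992, -0.0083, 0.0705]
ee_rot: [3.14, -0.001, 1.276]
wrist_force: [4.1, 2.0, -3.1]
width: 0.0173
finger_force: 30.0
```

```bash
python3 s.py
```

```text
t 7.85 [ 0.4992 -0.0083  0.0705] yaw 1.276 q6 0.1635 F [ 4.7  2.3 -3.1] M [ 0.428 -0.808  0.135] w 0.0173 30.0 jt6 0.09
Mz [0.071 0.142 0.12  0.104] 0.109
```

Call:
move_arm(deltas=[0,0,0.04,0,0,0,1,0,0,0.08,0,0,0,1,0,0,0.12,0,0,0,1,0,0,0.12,0,0,0,1,0,0,0.12,0,0,0,1])

```text
time: 8.35
tool_pos: [0.4992, -0.0083, 0.0705]
ee_rot: [3.14, -0.001, 1.156]
wrist_force: [5.1, 2.9, -2.3]
width: 0.0172
finger_force: 30.0
```

```bash
python3 s.py
```

```text
t 8.55 [ 0.4992 -0.0084  0.0705] yaw 1.156 q6 0.2834 F [ 4.6  3.4 -3.6] M [ 0.436 -0.822 -0.01 ] w 0.0174 30.0 jt6 0.09
Mz [0.07  0.093 0.122 0.115] 0.1
```

Call:
move_arm(deltas=[0,0,0.04,0,0,0,1,0,0,0.08,0,0,0,1,0,0,0.12,0,0,0,1,0,0,0.12,0,0,0,1,0,0,0.12,0,0,0,1])

```text
time: 9.05
tool_pos: [0.4993, -0.0084, 0.0705]
ee_rot: [3.14, -0.001, 1.036]
wrist_force: [4.8, 2.2, -4.0]
width: 0.0176
finger_force: 30.0
```

```bash
python3 s.py
```

```text
t 9.25 [ 0.4993 -0.0084  0.0705] yaw 1.036 q6 0.4034 F [ 5.1  2.2 -2.9] M [ 0.445 -0.769  0.104] w 0.0173 30.0 jt6 0.089
Mz [0.118 0.1   0.064 0.041] 0.081
```

Call:
move_arm(deltas=[0,0,0.04,0,0,0,1,0,0,0.08,0,0,0,1,0,0,0.1,0,0,0,1,0,0,0.1,0,0,0,1,0,0,0.1,0,0,0,1])

```text
time: 9.75
tool_pos: [0.4993, -0.0084, 0.0705]
ee_rot: [3.14, -0.002, 0.936]
wrist_force: [5.1, 1.8, -3.3]
width: 0.017
finger_force: 30.0
```

```bash
python3 s.py
```

```text
t 9.95 [ 0.4993 -0.0084  0.0705] yaw 0.936 q6 0.5035 F [ 4.1  2.4 -2.3] M [ 0.419 -0.822  0.108] w 0.0172 30.0 jt6 0.09
Mz [0.088 0.077 0.061 0.085] 0.078
```

Call:
move_arm(deltas=[0,0,0.04,0,0,0,1,0,0,0.08,0,0,0,1,0,0,0.1,0,0,0,1,0,0,0.1,0,0,0,1,0,0,0.1,0,0,0,1])

```text
time: 10.45
tool_pos: [0.4993, -0.0084, 0.0705]
ee_rot: [3.141, -0.002, 0.836]
wrist_force: [5.5, 2.3, -2.4]
width: 0.0171
finger_force: 30.0
```

```bash
python3 s.py
```

```text
t 10.65 [ 0.4993 -0.0084  0.0705] yaw 0.836 q6 0.6034 F [ 5.6  3.  -3.8] M [ 0.449 -0.825  0.098] w 0.0175 30.0 jt6 0.097
Mz [0.089 0.158 0.073 0.125] 0.111
```

Call:
move_arm(deltas=[0,0,0.03,0,0,0,1,0,0,0.06,0,0,0,1,0,0,0.08,0,0,0,1,0,0,0.08,0,0,0,1,0,0,0.08,0,0,0,1])

```text
time: 11.15
tool_pos: [0.4993, -0.0084, 0.0705]
ee_rot: [3.141, -0.002, 0.756]
wrist_force: [4.9, 1.7, -3.4]
width: 0.0172
finger_force: 30.0
```

```bash
python3 s.py
```

```text
t 11.35 [ 0.4993 -0.0084  0.0705] yaw 0.756 q6 0.6833 F [ 4.5  2.7 -3.4] M [ 0.527 -0.885  0.202] w 0.0173 30.0 jt6 0.138
Mz [0.159 0.169 0.215 0.124] 0.167
```

The stop is reached (0.138 N m and rising). I'll press to about 0.2 and hold.

Call:
move_arm(deltas=[0,0,0.04,0,0,0,1,0,0,0.08,0,0,0,1,0,0,0.11,0,0,0,1,0,0,0.11,0,0,0,1,0,0,0.11,0,0,0,1])

```text
time: 11.85
tool_pos: [0.4993, -0.0084, 0.0705]
ee_rot: [3.141, -0.002, 0.647]
wrist_force: [5.0, 2.6, -3.0]
width: 0.0174
finger_force: 30.0
```

```bash
python3 s.py
```

```text
t 12.05 [ 0.4993 -0.0084  0.0705] yaw 0.646 q6 0.7932 F [ 4.7  3.7 -2.6] M [ 0.464 -0.896  0.16 ] w 0.0172 30.0 jt6 0.194
Mz [0.235 0.195 0.195 0.184] 0.202
```

Firm against the stop at about 0.2 N m, held for more than 0.4 s. The dial is about 56° past 30, which agrees with the given range. Now I turn back: dial target yaw 2.474, so the tool goes to about 2.62 with the lead.

Call:
move_arm(deltas=[0,0,-0.08,0,0,0,1,0,0,-0.16,0,0,0,1,0,0,-0.24,0,0,0,1,0,0,-0.32,0,0,0,1,0,0,-0.4,0,0,0,1,0,0,-0.48,0,0,0,1,0,0,-0.56,0,0,0,1,0,0,-0.64,0,0,0,1])

```text
time: 12.85
tool_pos: [0.4992, -0.0084, 0.0705]
ee_rot: [3.14, -0.001, 1.289]
wrist_force: [4.6, 2.0, -3.4]
width: 0.0175
finger_force: 30.0
```

Call:
move_arm(deltas=[0,0,-0.08,0,0,0,1,0,0,-0.16,0,0,0,1,0,0,-0.24,0,0,0,1,0,0,-0.32,0,0,0,1,0,0,-0.4,0,0,0,1,0,0,-0.48,0,0,0,1,0,0,-0.56,0,0,0,1,0,0,-0.64,0,0,0,1])

```text
time: 13.65
tool_pos: [0.499, -0.0084, 0.0705]
ee_rot: [3.14, -0.0, 1.929]
wrist_force: [5.3, 3.1, -2.9]
width: 0.0168
finger_force: 30.0
```

```bash
python3 s.py
```

```text
t 13.85 [ 0.499  -0.0083  0.0705] yaw 1.926 q6 -0.4861 F [ 4.5  1.9 -2.5] M [ 0.458 -0.766 -0.123] w 0.017 30.0 jt6 -0.096
Mz [-0.13  -0.095 -0.094 -0.075] -0.098
```

Call:
move_arm(deltas=[0,0,-0.09,0,0,0,1,0,0,-0.18,0,0,0,1,0,0,-0.28,0,0,0,1,0,0,-0.38,0,0,0,1,0,0,-0.48,0,0,0,1,0,0,-0.58,0,0,0,1,0,0,-0.66,0,0,0,1,0,0,-0.72,0,0,0,1])

```text
time: 14.65
tool_pos: [0.4988, -0.0085, 0.0705]
ee_rot: [3.141, 0.0, 2.648]
wrist_force: [3.6, 2.3, -1.8]
width: 0.0175
finger_force: 30.0
```

Call:
move_arm(deltas=[0,0,0,0,0,0,1,0,0,0.05,0,0,0,1,0,0,0.1,0,0,0,1,0,0,0.15,0,0,0,1,0,0,0.17,0,0,0,1,0,0,0.17,0,0,0,1])

```text
time: 15.25
tool_pos: [0.4988, -0.0084, 0.0705]
ee_rot: [3.141, 0.0, 2.474]
wrist_force: [4.8, 2.5, -2.6]
width: 0.0173
finger_force: 30.0
```

```bash
python3 s.py
```

```text
t 15.45 [ 0.4988 -0.0084  0.0705] yaw 2.475 q6 -1.035 F [ 4.5  2.7 -2.6] M [ 0.449 -0.837  0.029] w 0.0171 30.0 jt6 0.006
Mz [-0.021  0.001  0.009  0.069] 0.014
```

Unloaded (torque ≈ 0) with the tool at yaw 2.475. I open, rise and check.

Call:
move_arm(deltas=[0,0,0,0,0,0,0.5,0,0,0,0,0,0,0,0,0,0,0,0,0,-0.5,0,0,0,0,0,0,-1,0,0,0,0,0,0,-1,0,0,0,0,0,0,-1,0,0,0,0,0,0,-1,0,0,0,0,0,0,-1])

```text
time: 16.25
tool_pos: [0.4985, -0.0087, 0.0705]
ee_rot: [-3.142, -0.0, 2.475]
wrist_force: [0.9, -0.3, 0.2]
width: 0.0761
finger_force: 0.0
```

Call:
move_arm(deltas=[0,0,0,0,0,-3,-1,0,0,0,0,0,-7,-1,0,0,0,0,0,-11,-1,0,0,0,0,0,-13,-1,0,0,0,0,0,-13,-1,0,0,0,0,0,-13,-1])

```text
time: 16.85
tool_pos: [0.4984, -0.0086, 0.1999]
ee_rot: [-3.141, -0.0, 2.475]
wrist_force: [0.1, -1.5, -0.4]
width: 0.0939
finger_force: 0.0
```

Run:
```python
from h import *
st();s=cam("wrist");np.save("w5.npy",s,allow_pickle=True)
c=proj(s,[.4983,-.0085,.06])[0].astype(int);x0,y0=c-50;print(x0,y0)
cv2.imwrite("pics/w5.png",cv2.resize(s["image"][y0:y0+100,x0:x0+100,::-1],None,fx=6,fy=6,interpolation=2))
```

```text
t 16.85 [ 0.4984 -0.0086  0.1999] yaw 2.475 q6 -1.0352 F [ 0.1 -1.5 -0.4] M [-0.02  -0.015 -0.052] w 0.0939 0.0 jt6 0.0
206 133
```

View pics/w5.png

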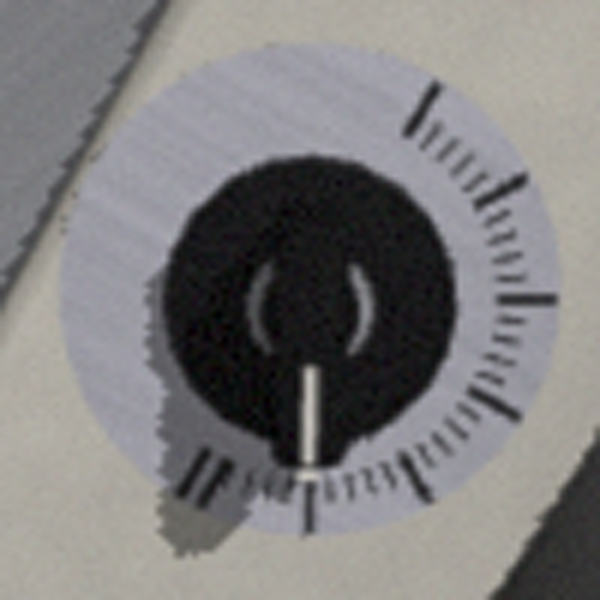

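The pointer at column 310 runs straight into the long 25 mark at column 308-309, next before the double bar at about (200,478). The knob is in line with the dial and the gripper is clear, so I hand in.

```bash
python3 -c "
from bench import robot
print(robot.close_job())"
```

```text
the job is handed in; nothing more can be done
None
```

I wound the timer past 30 to its stop (about 0.2 N m, held over 0.4 s), turned it back to the 25 mark, let go with the gripper clear, and handed the job in; the hand-in returned no verdict.

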